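Sweep the leftover nuts off the bench into the bin

ROBOT

A 6-joint arm with a two-finger parallel gripper is mounted at the origin on the work surface. World frame = base frame: x ahead of the robot, y to its left, z up, the work surface at z = 0. Lengths are in m, angles in rad, forces in N, time in s.
With the tool pointing down it reaches from about 0.3 to 0.75 m from the base axis. Payload 8.5 kg.
Tool frame: the origin (TCP) lies on the centre line of the jaws, within the pads' length; the fingertips stand 11 mm ahead of it and the grasp point (between the pads) lies 8 mm behind it; z points along the fingers, y is the line along which they close (so a half turn about z gives the same grasp; the last joint's range is limited). The gripper opens to 88 mm and grips with 3 to 60 N. Pads are 18 mm wide; open, the fingers measure 123 mm over their backs; the gripper's body (75 mm by 187 mm) begins 45 mm behind the grasp point.
Start: joints at [1.059, 0.381, 1.297, -0, 1.464, -0.215], TCP at [0.161, 0.526, 0.25] pointing down, gripper open.
Joint ranges: [-3.11, 3.11], [-0.89, 2.33], [0.22, 2.48], [-1.42, 4.56], [0.17, 2.85], [-2.88, 2.88]. Speed limits (rad/s): [2.39, 2.39, 3.14, 3.14, 3.14, 3.14].

INTERFACE

Orientations are given as a rotation vector (axis times angle).
In Python, from plant import robot gives the robot as it stands. Calls block until the motion is done:
- robot.move_to(position, orientation): joint-space move of the TCP to a pose.
- robot.move_l(position, orientation=None, max_speed=0.15, f_stop=None): straight line of the TCP; orientation=None keeps the orientation; max_speed is the mean speed in m/s. With f_stop (N) it stops when the force on the tool has changed by that much, and returns True; else False.
- robot.goto_joints(angles): joint-space move.
- robot.open() and robot.grasp(strength=None): open the fingers fully, or close them until they stop; strength is the grip in N (None keeps the last).
- robot.wait(seconds).
- robot.ik(position, orientation): joint angles nearest the present ones, or None.
- robot.observe(): the state.
- robot.capture(name): name is "scene" or "top"; returns a dict with "frame" (480x640x3 uint8, red, green, blue), "z_map" (480x640 float32, m along the optical axis (not along the pixel's ray), 0 where there is no reading), "vfov" (degrees; the focal length in pixels is half the picture's height over the tangent of half this angle, whatever the lens; pixels are square), "cx", "cy" (the principal point, pixels), "D" ([k1, k2, p1, p2, k3] as OpenCV has them; the pictures are not rectified), "R" (3x3) and "t" (3): a world point X has camera coordinates R X + t. Camera axes: x right, y down, z forward; pixel columns grow to the right and rows downward; lengths in m; the calibration is good to about 2 mm. A picture is of the moment at which its call begins.
A pose or a line that the arm cannot do raises robot.IKError and nothing moves.
- robot.close_job(): hands the job in; it is judged then, once.
Trained networks look in a picture, given as the dict that the camera call returned (one of the last four; its "shot" number tells which), for a name from the list of things; names that differ only in an ending like _2 or _b are one class to them, and where a whole thing is asked for, a point or a joint stands for the part that bears it (a point fixed in the world has none). Each returns a list of dicts, best first, with "confidence" (0 to 1); they miss things now and then, are a little off and sometimes report something else, mostly with a low value. They report only what shows in the picture. A call takes as long as a camera call.
- robot.recognise(query, picture): "location" ([x, y, z] in m, in world coordinates, good to about 4 mm: the middle of the surface that is visible of it).
The state is a dict: "t": time; "joint_pos": joint angles; "dq": joint speeds; "effort": joint torques, N m; "tcp_pos": TCP position; "orientation": TCP orientation; "force": force on the tool from outside, world axes, zero at the start; "torque": the same for the moment, N m; "gripper_width": opening from 0.0 (shut) to 1.0 (fully open); "grip_force": force on a finger pad.
Only numpy, scipy, OpenCV 4.12 (cv2) and the standard library are available. Lean on these libraries where they do the work, as an engineer would, in place of code of your own. Each camera call takes 0.05 s, during which the arm holds its last target. There are 200 camera calls.

TASK

Sweep the three loose steel hex nuts across the bench top with your fingertips and over the far edge of the bench, so that all three drop into the empty blue bin hung there, not into the bin of handlebar grips beside it and not onto the floor. Slide the nuts along the bench; do not pick them up. Leave the socket, the small bottle and the wrench where they are.

Things in the scene. Friction and masses are not known exactly. Their poses are not given: they have to be found in the camera images.
- nut_a: Loose steel hex nut lying flat on the bench top: 24 mm across flats, 27.7 mm across corners, 12 mm thick, 16 mm through hole, about 35 g. Origin: centre of its underside; z up through the hole. Slides on the bench by dry friction.
- nut_b: A second nut, the same as nut_a; origin at the centre of its underside.
- nut_c: A third nut, the same as nut_a; origin at the centre of its underside.
- bin: The EMPTY blue bin, fixed, hung on a rail along the bench's far edge, mouth just below the bench top. 240 mm deep (x, away from the robot), 200 mm wide (y), 120 mm high at back and sides, 60 mm at its far side; walls 3 mm. Origin: centre of its underside, 121 mm below the bench top; axes as the world's. The inside spans 117 mm either side of the origin in x, 97 mm in y.
- bin_mouth (a point): Middle (in y) of the near side of the empty bin's mouth, at bench-top height, over the inner face of its back wall. The bench top ends 10 mm nearer the robot (world x = 0.62, edge along y); between, the rail and the bin's lip are 1 to 4 mm lower than the bench top. Beyond this point (+x) a nut drops in; it is open 97 mm to either side in y.
- stock_bin: The neighbouring blue bin, fixed on the same rail, same size and origin as the empty one but full of black rubber handlebar grips. No nut belongs in it. The empty bin may be to its left or right; a gap of about 30 to 70 mm is left between them.
- socket: Bystander: steel deep socket standing upright on the bench, 32 mm in diameter, 55 mm high, 0.2 kg. Origin: centre of its underside.
- bottle: Bystander: small grey bottle with a white cap standing upright on the bench, 28 mm in diameter, 60 mm high, 60 g. Origin: centre of its underside.
- wrench: Bystander: steel wrench, 150 mm long, about 30 mm wide at its head, lying flat on the bench along its own x axis. Origin: about the middle of its underside.

How it is judged:
At the end, for the whole second after the job is handed in: All three nuts lie at rest inside the empty bin, within its walls and below its rim; the socket and bottle still stand upright and, like the wrench, are within 25 mm of where they were (x of nut_a in the frame of bin between -0.12 and 0.12 m and y of nut_a in the frame of bin between -0.1 and 0.1 m and z of nut_a in the frame of bin between -0.01 and 0.06 m and linear speed of each of nut_a, nut_b, nut_c below 0.03 m/s and x of nut_b in the frame of bin between -0.12 and 0.12 m and y of nut_b in the frame of bin between -0.1 and 0.1 m and z of nut_b in the frame of bin between -0.01 and 0.06 m and x of nut_c in the frame of bin between -0.12 and 0.12 m and y of nut_c in the frame of bin between -0.1 and 0.1 m and z of nut_c in the frame of bin between -0.01 and 0.06 m and distance of each of socket, bottle, wrench from where it was at the start of the episode below 0.025 m and angle between each of socket, bottle's own z axis and vertical below 0.2 rad); the robot touches nothing.
It fails at once if a nut is picked up or carried: its underside rises more than 22 mm above the bench top (height (world z) of any of nut_a, nut_b, nut_c above 0.022 m).
It fails at once if a nut falls past the bins towards the floor (height (world z) of any of nut_a, nut_b, nut_c below -0.2 m).
It fails at once if the socket, the bottle or the wrench is moved more than 25 mm or the socket or bottle is tipped (distance of any of socket, bottle, wrench from where it was at the start of the episode above 0.025 m or angle between any of socket, bottle's own z axis and vertical above 0.5 rad).
It also fails if it takes over 67 s, if anything falls off the work surface, if the arm or the gripper's body presses on something with over 40 N, if the wrist force passes 120 N, or if a joint passes its speed limit or range.

## Working session

There is one attempt and no reset: what is moved stays moved. The work goes in short steps, each a Python script; the robot and the scene stay as the last script left them, time stands still between calls to the robot, and variables do not carry over. Pictures are saved under pics/ and viewed, at most 10 in all, crops included, and the job is handed in when it is done.

```bash
mkdir -p pics; ls
cat > h.py <<'E'
import numpy as np, cv2
from plant import robot
def K(c):
    f=240/np.tan(np.radians(c["vfov"])/2); return np.array([[f,0,c["cx"]],[0,f,c["cy"]],[0,0,1.]])
def cloud(c):
    v,u=np.mgrid[:480,:640]; p=np.stack([u,v],-1).reshape(-1,1,2).astype(np.float32)
    n=cv2.undistortPoints(p,K(c),np.array(c["D"],float)).reshape(480,640,2)
    z=c["z_map"]; X=np.dstack([n[...,0]*z,n[...,1]*z,z])
    W=(X-np.array(c["t"]))@np.array(c["R"]); W[z==0]=np.nan; return W
def save(c,n): cv2.imwrite(f"pics/{n}.png",c["frame"][...,::-1])
E
python3 - <<'E'
from h import *
for n in("scene","top"):
    c=robot.capture(n); save(c,n+"0"); np.save(n+"0.npy",cloud(c))
    print(n,c["vfov"],np.round(-np.array(c["R"]).T@c["t"],3))
    for q in["nut_a","bin","stock_bin","socket","bottle","wrench"]:
        print(q,[(np.round(d["location"],3).tolist(),round(d["confidence"],2)) for d in robot.recognise(q,c)])
o=robot.observe();print(o["t"],o["orientation"],o["gripper_width"])
E
```

```text
pics
scene 44.36107952042117 [ 1.341 -0.122  0.693]
nut_a [([0.725, -0.117, -0.114], 0.51), ([0.474, 0.105, 0.009], 0.46), ([0.457, 0.019, 0.009], 0.46), ([0.519, -0.107, 0.008], 0.44)]
bin [([0.724, -0.119, -0.116], 0.95), ([0.52, -0.109, 0.007], 0.74)]
stock_bin [([0.752, 0.148, -0.059], 0.73)]
socket [([0.581, -0.0, 0.035], 0.72)]
bottle [([0.531, 0.307, 0.031], 0.78)]
wrench [([0.493, -0.302, 0.009], 0.55)]
top 47.189135065892266 [ 0.426 -0.004  0.837]
nut_a [([0.513, -0.11, 0.016], 0.64), ([0.448, 0.019, 0.016], 0.51), ([0.468, 0.11, 0.01], 0.45)]
bin [([0.762, -0.129, -0.115], 0.88)]
stock_bin [([0.754, 0.147, -0.061], 0.78), ([0.468, 0.108, 0.007], 0.21)]
socket [([0.567, 0.0, 0.051], 0.81)]
bottle [([0.516, 0.298, 0.044], 0.92)]
wrench [([0.482, -0.302, 0.008], 0.88)]
0.7 [-4.64543906e-01 -3.10702242e+00  3.04668691e-05] 0.9971338015480328
```

View pics/top0.png

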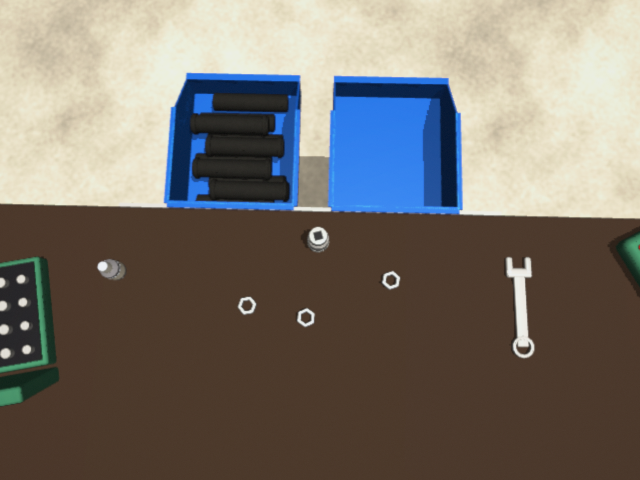

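View pics/scene0.png

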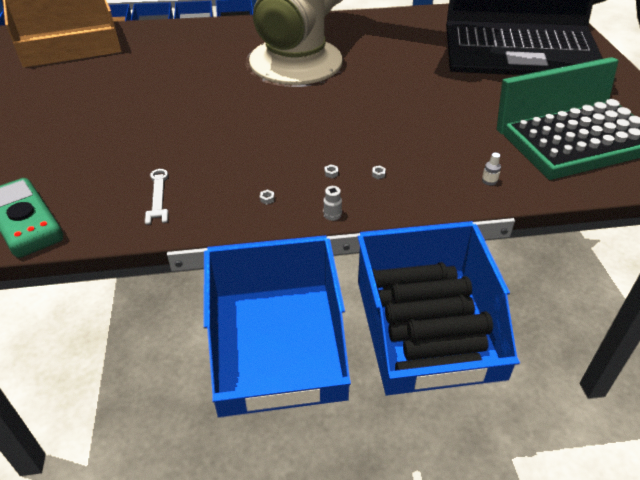

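Run:
```python
import numpy as np,cv2
for n in("top0","scene0"):
    W=np.load(n+".npy");x,y,z=np.moveaxis(W,-1,0)
    m=((z>.005)&(x>.3)&(x<.61)&(abs(y)<.4)).astype(np.uint8)
    k,l,s,c=cv2.connectedComponentsWithStats(m)
    for i in range(1,k):
        if s[i,4]>25:
            P=W[l==i];print(n,s[i].tolist(),np.round(np.percentile(P,[2,50,98],0),3).tolist(), np.round((P.max(0)+P.min(0))/2,3))
    b=(x>.635)&(x<.9)&(z>-.02)&(z<.02); print(n,"rim ys",np.histogram(y[b],np.arange(-.4,.4,.01)))
```

```text
top0 [308, 227, 21, 25, 419] [[0.556, -0.011, 0.009], [0.567, 0.003, 0.053], [0.582, 0.018, 0.057]] [0.569 0.004 0.032]
top0 [505, 257, 29, 101, 1169] [[0.41, -0.317, 0.005], [0.486, -0.301, 0.007], [0.551, -0.283, 0.01]] [ 0.48  -0.3    0.009]
top0 [98, 259, 27, 22, 431] [[0.505, 0.297, 0.008], [0.516, 0.305, 0.038], [0.531, 0.317, 0.061]] [0.518 0.31  0.034]
top0 [383, 271, 17, 18, 139] [[0.502, -0.12, 0.007], [0.513, -0.108, 0.012], [0.525, -0.096, 0.015]] [ 0.514 -0.108  0.011]
top0 [238, 297, 19, 17, 138] [[0.459, 0.095, 0.006], [0.472, 0.107, 0.011], [0.482, 0.119, 0.015]] [0.471 0.107 0.01 ]
top0 [298, 308, 17, 19, 131] [[0.443, 0.007, 0.006], [0.455, 0.019, 0.011], [0.467, 0.03, 0.015]] [0.455 0.019 0.01 ]
top0 [39, 318, 17, 48, 584] [[0.378, 0.388, 0.006], [0.403, 0.395, 0.025], [0.441, 0.4, 0.032]] [0.41  0.393 0.02 ]
top0 [5, 368, 53, 37, 985] [[0.333, 0.379, 0.008], [0.351, 0.383, 0.079], [0.369, 0.399, 0.109]] [0.351 0.389 0.058]
top0 rim ys (array([  0,   0,   0,   0,   0,   0,   0,   0,   0,   0,   0,   0,   0,
         0,   0,   0,   0,  19, 742,   0,   0,   0,   0,  
[... 3932 characters left out ...]
0e-02,  3.00000000e-02,
        4.00000000e-02,  5.00000000e-02,  6.00000000e-02,  7.00000000e-02,
        8.00000000e-02,  9.00000000e-02,  1.00000000e-01,  1.10000000e-01,
        1.20000000e-01,  1.30000000e-01,  1.40000000e-01,  1.50000000e-01,
        1.60000000e-01,  1.70000000e-01,  1.80000000e-01,  1.90000000e-01,
        2.00000000e-01,  2.10000000e-01,  2.20000000e-01,  2.30000000e-01,
        2.40000000e-01,  2.50000000e-01,  2.60000000e-01,  2.70000000e-01,
        2.80000000e-01,  2.90000000e-01,  3.00000000e-01,  3.10000000e-01,
        3.20000000e-01,  3.30000000e-01,  3.40000000e-01,  3.50000000e-01,
        3.60000000e-01,  3.70000000e-01,  3.80000000e-01,  3.90000000e-01]))
```

Top view: the nuts are at pixels (391,280), (306,317) and (247,305). The empty bin is on the right, with inside y about -0.212 to -0.018. The socket is at (318,239), close to nut C's direct route. The scene view agrees with this. I'll push the front nut straight ahead first, then check.

```bash
cat >> h.py <<'E'
from scipy.spatial.transform import Rotation as Ro
def ori(d):
    best=None
    for s in(1,-1):
        x=np.array([d[0],d[1],0])*s/np.linalg.norm(d); z=np.array([0,0,-1.]); R=np.stack([x,np.cross(z,x),z],1)
        r=Ro.from_matrix(R).as_rotvec(); q=robot.ik([.5,-.05,.15],r)
        if q is not None and (best is None or abs(q[5])<best[0]): best=(abs(q[5]),r)
    return best[1]
def push(start,end,back=.036,z=.014,hover=.12,v=.1):
    """push a nut whose centre is at start until the TCP is at end (fingers shut, flat face ahead)"""
    s=np.array(start,float);e=np.array(end,float);d=(e-s)/np.linalg.norm(e-s);r=ori(d);p=s-back*d
    robot.move_to([*p,hover],r)
    if robot.move_l([*p,z],max_speed=.12,f_stop=8): print("contact going down",robot.observe()["tcp_pos"])
    hit=robot.move_l([*e,z],max_speed=v,f_stop=20)
    o=robot.observe();print("push end",np.round(o["tcp_pos"],3),np.round(o["force"],1),hit)
    robot.move_l([*(np.array(o["tcp_pos"])[:2]-.01*d),hover],max_speed=.25)
    print("t",robot.observe()["t"])
def look(n):
    for cam in("scene","top"):
        c=robot.capture(cam);save(c,f"{cam}{n}");W=cloud(c);x,y,z=np.moveaxis(W,-1,0)
        m=((z>.005)&(z<.02)&(x>.3)&(x<.65)&(y<.25)&(y>-.25)).astype(np.uint8)
        b=((z>-.121)&(z<-.1)&(x>.65)&(x<.86)&(y>-.2)&(y<-.03))
        k,l,s,_=cv2.connectedComponentsWithStats(m)
        for i in range(1,k):
            if s[i,4]>25: P=W[l==i];print(cam,s[i,4],np.round((np.percentile(P,2,axis=0)+np.percentile(P,98,axis=0))/2,3))
E
python3 - <<'E'
from h import *
robot.grasp(10)
robot.move_to([.48,-.108,.25],ori([1,0]))
push([.515,-.108],[.64,-.11])
look(1)
E
```

```text
push end [ 0.64  -0.11   0.014] [0.5 0.1 0.2] False
t 8.4667
scene 110 [0.455 0.018 0.01 ]
scene 117 [0.471 0.107 0.01 ]
scene 116 [0.58  0.003 0.013]
top 142 [0.47  0.107 0.01 ]
```

View pics/scene1.png

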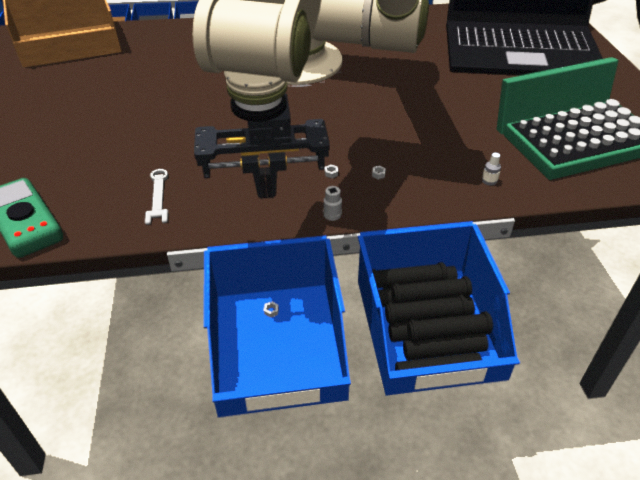

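Nut A is in the empty bin, at pixel (271,309). Next is nut C on a diagonal, stopping partway to check.

Run:
```python
from h import *
s=np.array([.455,.019]);e=np.array([.64,-.11])
push(s,s+.4*(e-s),v=.07)
look(2)
```

```text
push end [ 0.529 -0.032  0.014] [-0.5  0.1 -0.2] False
t 14.1667
scene 114 [0.471 0.107 0.01 ]
scene 128 [ 0.548 -0.045  0.01 ]
scene 117 [0.58  0.003 0.013]
```

Run:
```python
from h import *
push([.548,-.045],[.642,-.107],v=.07)
push([.471,.107],[.462,-.035],v=.08)
robot.move_l([.40,-.2,.15],max_speed=.25)
look(3)
```

```text
push end [ 0.642 -0.107  0.014] [-0.1  0.6 -0.1] False
t 18.4
push end [ 0.462 -0.035  0.014] [ 0.5 -0.1 -0.6] False
t 23.6833
scene 118 [ 0.462 -0.057  0.01 ]
scene 110 [0.58  0.003 0.013]
top 37 [0.561 0.003 0.013]
top 131 [ 0.462 -0.056  0.011]
```

View pics/scene3.png

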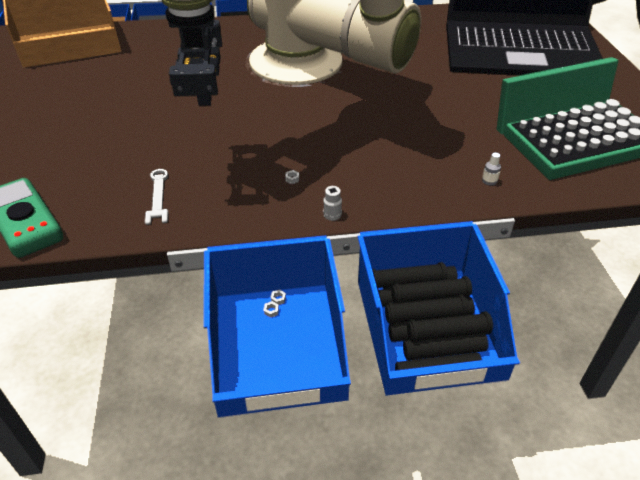

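Two nuts are now in the empty bin, at (278,297) and (271,309). Nut B is at (292,176), clear of the socket, so I'll make the last push.

Run:
```python
from h import *
push([.462,-.057],[.642,-.14],v=.07)
robot.move_l([.45,-.14,.2],max_speed=.25)
look(4)
```

```text
push end [ 0.642 -0.14   0.014] [0.6 0.  0.6] False
t 30.6167
scene 121 [0.58  0.003 0.012]
top 35 [0.561 0.003 0.012]
```

View pics/scene4.png

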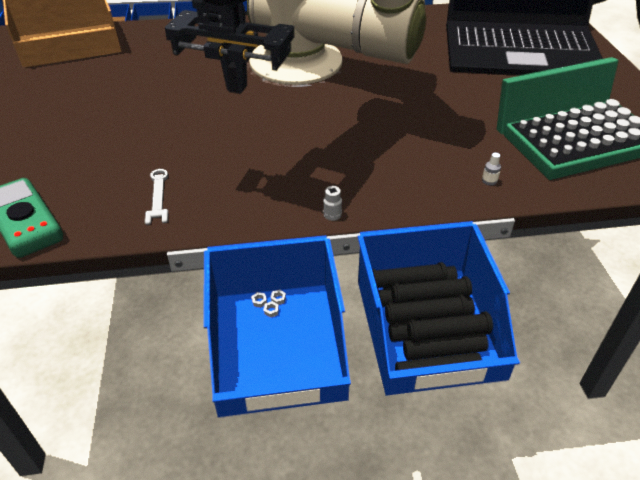

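All three nuts lie flat in the empty bin, at (259,299), (278,297) and (271,309). The socket, bottle and wrench look unmoved.

```bash
python3 -c "
from plant import robot
robot.wait(.5); print(robot.close_job())"
```

```text
the job is handed in; nothing more can be done
None
```

I swept all three nuts along the bench into the empty blue bin without lifting them, the last picture shows the socket, bottle and wrench where they were, and I handed the job in at about 32 s (no verdict was returned).

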